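Find the rattling parts case and hand it over

ROBOT

A 6-joint arm with a two-finger parallel gripper is mounted at the origin on the work surface. World frame = base frame: x ahead of the robot, y to its left, z up, the work surface at z = 0. Lengths are in m, angles in degrees, forces in N, time in s.
With the tool pointing down it reaches from about 0.4 to 0.825 m from the base axis. Payload 7 kg.
Tool frame: the origin (TCP) lies between the finger pads; the fingertips stand 17 mm ahead of it and the grasp point (between the pads) lies 2 mm behind it; x points along the fingers, y is the direction in which the jaws open and shut, and the axes are right-handed (so a half turn about x gives the same grasp; the last joint's range is limited). The gripper opens to 88 mm and grips with 3 to 60 N. Pads are 19 mm wide; open, the fingers measure 130 mm over their backs; the gripper's body (78 mm by 193 mm) begins 47 mm behind the grasp point.
Start: joints at [-52.248, 20.546, 0.682, 0, -70.136, -16.507], TCP at [0.245, -0.629, 0.244] pointing down, gripper open.
Joint ranges: [-176.03, 176.03], [-82.01, 121.73], [-58.28, 71.71], [-173.87, 95.51], [-174.79, -0.11], [-173.66, 173.66]. Speed limits (degrees/s): [136.94, 136.94, 172.46, 180, 180, 180].

INTERFACE

Orientations are given as [roll, pitch, yaw] about the fixed x, y, z axes, in that order (R = Rz(yaw) Ry(pitch) Rx(roll)).
In Python, from plant import r gives the robot as it stands.
- The arm moves only by the shell command python3 -m jog 'ROWS' [FORCE]. ROWS is a JSON object of lists of equal length, an entry for each row: "fingers": the opening, from 0 (shut) to 1 (fully open); "dp": the shift along the tool's x, y, z in mm, a list of three; "twist": the turn about the tool's x in degrees. In form: {"fingers": [fingers, ...], "dp": [[dx, dy, dz], ...], "twist": [twist, ...]}. A call has exactly 5 rows; each row is the pose to reach, as a shift and turn from the pose measured when the call began, along the tool's axes at that moment; what a row does not reach only later rows make up. A row lasts 1/10 s, in which the tool goes at most 50 mm and 8.59 degrees, less where a joint would pass 70% of its speed; a pose out of reach is approached as far as the arm can. A call with a gripper value outside its range is refused whole. The fingers move at their own pace and stop on an object; FORCE is the grip in N (left out, the last holds). Time passes only in rows, so rows that repeat a pose let the fingers close, or fill a call up. It gives the time, the measured TCP pose, the force and the opening at its end, in the units of the state.
- r.get_state(): the state, without advancing time (a new reading comes with each control period).
- r.capture(name): name is "scene" or "top" or "wrist"; returns a dict with "frame" (384x512x3 uint8, red, green, blue), "intrinsics" (3x3 intrinsics, pixels), "pose" (4x4, takes a point from camera to world coordinates). Camera axes: x right, y down, z forward; pixel columns grow to the right and rows downward; lengths in m; the calibration is good to about 2 mm. The wrist camera is an equidistant fisheye: a pixel r from the principal point sees the ray r / f radians off the axis. A picture is of the moment at which its call begins. There is no depth.
- r.close_job(): hands the job in, once; it reports no verdict.
The state is a dict: "time_s": time; "joints": joint angles; "qd": joint speeds; "joint_torque": joint torques, N m; "tcp_pos": TCP position; "eef_rot": TCP orientation; "contact_force": force on the tool from outside, world axes, zero at the start; "moment": the same for the moment, N m; "gripper_width": finger opening in m.
Only numpy, scipy, OpenCV 4.12 (cv2) and the standard library are available. Lean on these libraries where they do the work, as an engineer would, in place of code of your own. Each camera call takes 0.05 s, during which the arm holds its last target. There are 200 camera calls.

TASK

In one of the three orange parts cases on the blue mat a part has come loose. Pick the cases up one at a time and, clear of the mat, shake or rock them end to end to hear or feel which one rattles; stand the silent ones back upright on the mat, and carry the rattling one forward and finish still holding it in the gripper, level and steady, about 15 cm above the middle of the yellow handover pad. Leave the bottle, the hammer and the magnet alone.

Things in the scene. Friction and masses are not known exactly. Their poses are not given: they have to be found in the camera images.
- case_a: Sealed parts case, one of three alike: orange plastic, black lid, steel latches on the long sides, paper labels; 130 mm long (its x), 56 mm wide (its y), 54 mm high. Origin at the centre of its underside, z up. Starts standing on the mat, its length pointing roughly away from the robot. Which of the three cases (a, b or c) holds the loose part is drawn anew each time.
- case_b: Sealed parts case like case_a (same look, size and origin). A case weighs 0.21 to 0.42 kg without the loose part, differing from case to case, so weight does not tell which rattles; centre of mass at the middle of the case. In the two silent cases nothing moves.
- case_c: Like case_a (same look, size, origin). The loose part in one of the three is a 0.16 kg steel ball that rolls freely along the case over 86 mm. Tipped endwise by 0.3 rad it runs to the low end within 0.5 s and knocks; brought level again it drifts slowly back. End to end it shifts the moment on the gripper about the finger line by 0.13 N m, still 0.045 or more if felt within 0.6 s of levelling.
- mat: Fixed blue mat on which the cases start, 150 mm (its x) by 440 mm (its y), 4 mm thick. Origin at the centre of its underside, on the table; its top is 4 mm above that.
- pad_center (a point): Centre of the top face of the fixed yellow handover pad, a thin square 90 by 90 mm, 3 mm thick, lying on the table beyond the mat as seen from the robot.
- spray_bottle: Bystander: white bottle with a red cap, 60 mm across, 170 mm high, standing at the left of the mat. Origin at the centre of its underside.
- hammer: Bystander: hammer lying at the right of the mat, about 260 mm long along its x, handle to -x. Origin at the middle of its underside.
- magnet: Bystander: red and steel welding magnet, 94 by 62 by 22 mm, lying far left. Origin at the centre of its underside.
There are look-alikes about, which are no part of the job. Leave any green, pink or purple look-alike of the case_c alone.

How it is judged:
By the outcome, as a careful person would: the job done as asked, in the order asked, and still so for the second after the job is handed in, while the arm keeps its last pose, push and grip.
It also fails if it takes over 72 s, if anything falls off the work surface, if the arm or the gripper's body presses on something with over 40 N, if the wrist force passes 120 N, or if a joint passes its speed limit or range.

## Working session

There is one attempt and no reset: what is moved stays moved. The work goes in short steps, Python scripts to look and compute and a shell command to move; the robot and the scene stay as the last step left them, time stands still between calls to the robot, and variables do not carry over. Pictures are saved under pics/ and viewed, on a budget of 10 in all, crops included, one or two more only if the job needs it, and the job is handed in when it is done.

```bash
ls; mkdir -p pics; python3 - <<'E'
from plant import r
import cv2,json,numpy as np
s=r.get_state(); print(s)
for n in("scene","top"):
    c=r.capture(n); cv2.imwrite(f"pics/{n}0.png",cv2.cvtColor(c["frame"],cv2.COLOR_RGB2BGR)); np.savez(f"pics/{n}0.npz",**c)
    print(c["intrinsics"].tolist(),np.round(c["pose"],3).tolist())
E
```

```text
pics
{'time_s': 0.0, 'joints': array([-5.22480666e+01,  2.05907132e+01,  6.33423857e-01, -2.01795063e-02,
       -7.01343664e+01, -1.65061715e+01]), 'qd': array([-0.11415141,  0.02885621, -0.03701698,  0.0278469 ,  0.04205679,
        0.01444002]), 'joint_torque': array([-3.02228966e-05, -5.82711232e+01,  2.93046767e+01,  6.99704379e+00,
        6.85980282e-03, -1.22556180e-04]), 'tcp_pos': array([ 0.24440425, -0.62870892,  0.24262795]), 'eef_rot': array([ 94.81429879,  89.90640103, 116.05318818]), 'contact_force': array([-0.4640375 ,  0.04656958,  0.36685948]), 'moment': array([ 0.03230101, -0.01145765,  0.05157558]), 'gripper_width': 0.08777193364223673}
[[429.5202047432844, 0.0, 260.18075784205706], [0.0, 429.5202047432844, 189.94373336574733], [0.0, 0.0, 1.0]] [[0.685, 0.443, -0.579, 1.254], [0.728, -0.441, 0.525, -0.64], [-0.023, -0.781, -0.624, 0.796], [0.0, 0.0, 0.0, 1.0]]
[[425.6394013608055, 0.0, 249.36888465053786], [0.0, 425.6394013608055, 192.59966464612748], [0.0, 0.0, 1.0]] [[-0.006, -0.999, 0.052, 0.511], [-1.0, 0.007, 0.023, -0.036], [-0.023, -0.052, -0.998, 1.209], [0.0, 0.0, 0.0, 1.0]]
```

View pics/top0.png

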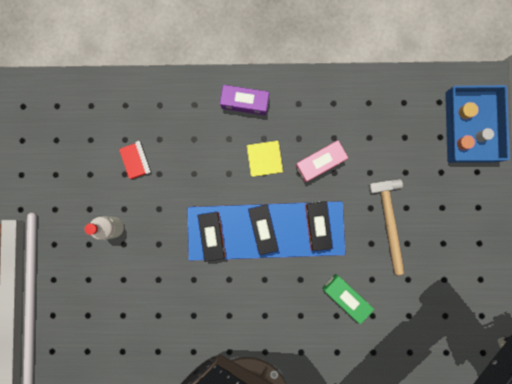

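View pics/scene0.png

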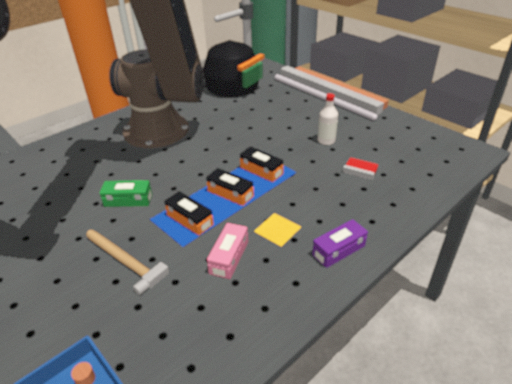

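The top view has the robot at the bottom, +x up and +y left. The three cases sit at about (211,237), (264,230) and (319,226), and the pad is at (265,158). The pink, green and purple look-alikes lie around them. I'll enlarge the mat area to measure the lids.

```bash
python3 - <<'E'
import cv2
f=cv2.imread("pics/top0.png")[135:270,182:352]
cv2.imwrite("pics/crop0.png",cv2.resize(f,None,fx=4.4,fy=4.4,interpolation=cv2.INTER_CUBIC))
E
```

```text
(no output)
```

View pics/crop0.png

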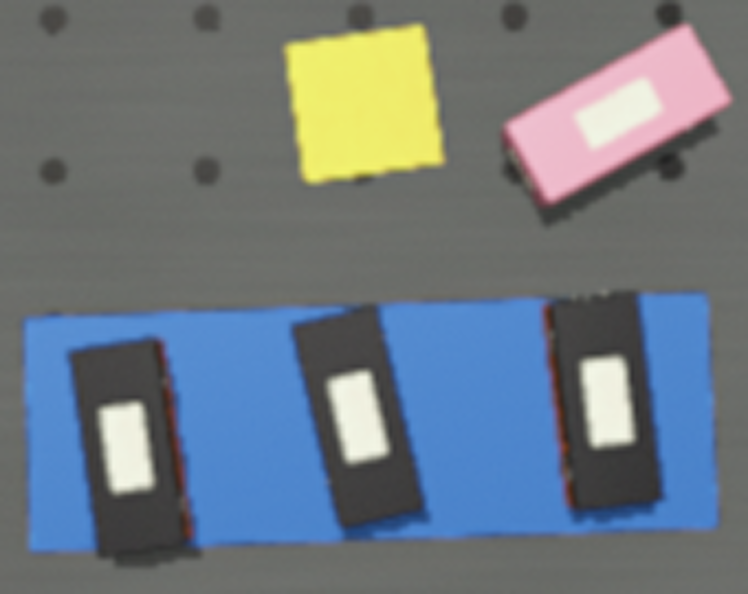

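The crop (4.4x, offset 182,135) shows these lid corners:
- **Left:** (69,352), (158,340), (187,541), (99,552)
- **Middle:** (292,326), (378,307), (425,510), (343,529)
- **Right:** (553,303), (637,294), (662,499), (575,510)
- **Pad:** (285,44), (424,25), (444,164), (304,183)

```bash
cat > h.py <<'E'
from plant import r
import numpy as np
from scipy.spatial.transform import Rotation as Ro
def px2w(K,P,uv,z):
    d=P[:3,:3]@np.linalg.solve(K,np.array([uv[0],uv[1],1.])); t=(z-P[2,3])/d[2]; return P[:3,3]+t*d
def plan(xyz=None,yaw=None):
    """dp (mm, tool axes) and twist (deg) to bring the TCP to xyz, jaws' axis square to a case at yaw"""
    s=r.get_state(); R=Ro.from_euler('xyz',s["eef_rot"],degrees=True).as_matrix()
    print("t",round(s["time_s"],2),"tcp",np.round(s["tcp_pos"],4),"w",round(s["gripper_width"],4),"tool x,y,z in world:",np.round(R.T,3).tolist(),"j6",round(s["joints"][5],1))
    print("F",np.round(s["contact_force"],2),"M",np.round(s["moment"],3))
    if xyz is not None: print("dp",np.round(R.T@(np.array(xyz)-s["tcp_pos"])*1000,1))
    if yaw is not None:
        a=np.degrees(np.arctan2(R[1,1],R[0,1]))        # heading of tool y
        print("twist",round(-((yaw+90-a+90)%180-90),2))  # tool x is down -> sign flips
E
python3 - <<'E'
import numpy as np
from h import *
c=np.load("pics/top0.npz"); K,P=c["intrinsics"],c["pose"]
q=dict(L=[(69,352),(158,340),(187,541),(99,552)],M=[(292,326),(378,307),(425,510),(343,529)],R=[(553,303),(637,294),(662,499),(575,510)],pad=[(285,44),(424,25),(444,164),(304,183)])
for k,v in q.items():
    w=np.array([px2w(K,P,((u+.5)/4.4-.5+182,(y+.5)/4.4-.5+135),.003 if k=='pad' else .058)[:2] for u,y in v])
    f=(w[0]+w[1])/2-(w[2]+w[3])/2; s=(w[0]+w[3])/2-(w[1]+w[2])/2
    print(k,np.round(w.mean(0),4),"len",np.linalg.norm(f).round(4),"wid",np.linalg.norm(s).round(4),"yaw",np.degrees(np.arctan2(f[1],f[0])).round(1),np.degrees(np.arctan2(-s[0],s[1])).round(1))
plan([.47,.12,.15],0)
E
```

```text
L [0.4549 0.0956] len 0.1239 wid 0.0549 yaw 8.4 7.1
M [ 0.4716 -0.0464] len 0.1274 wid 0.0527 yaw 13.2 12.4
R [ 0.4809 -0.1974] len 0.1262 wid 0.0524 yaw 5.7 6.4
pad [ 0.6721 -0.0514] len 0.0913 wid 0.0911 yaw 7.5 7.3
t 0.1 tcp [ 0.2444 -0.6287  0.2427] w 0.0876 tool x,y,z in world: [[-0.001, 0.001, -1.0], [-0.362, 0.932, 0.001], [0.932, 0.362, -0.0]] j6 -16.5
F [ 0.13  0.08 -0.86] M [ 0.026 -0.035  0.008]
dp [ 93.6 616.  481.5]
twist 21.24
```

```bash
python3 -c "
from h import *
plan([.481,-.197,.14],6.0)"
```

```text
t 0.1 tcp [ 0.2444 -0.6287  0.2427] w 0.0876 tool x,y,z in world: [[-0.001, 0.001, -1.0], [-0.362, 0.932, 0.001], [0.932, 0.362, -0.0]] j6 -16.5
F [ 0.13  0.08 -0.86] M [ 0.026 -0.035  0.008]
dp [103.1 316.6 376.9]
twist 15.24
```

```bash
python3 -m jog '{"fingers":[1,1,1,1,1],"dp":[[0,32,38],[0,64,76],[0,96,114],[0,128,152],[0,160,190]],"twist":[3,6,9,12,15]}' 60; python3 -c "
from h import *
plan([.481,-.197,.14],6.0)"
```

```text
time_s: 0.6
tcp_pos: [0.3639, -0.4089, 0.2427]
eef_rot: [112.6, 89.9, 118.7]
contact_force: [1.1, -0.2, 0.3]
gripper_width: 0.0872
t 0.6 tcp [ 0.3639 -0.4089  0.2427] w 0.0872 tool x,y,z in world: [[-0.001, 0.002, -1.0], [-0.106, 0.994, 0.002], [0.994, 0.106, -0.001]] j6 -56.0
F [ 1.08 -0.16  0.31] M [-0.116 -0.239 -0.028]
dp [102.9 198.1 139. ]
twist 0.1
```

```bash
python3 -m jog '{"fingers":[1,1,1,1,1],"dp":[[15,40,28],[30,80,56],[50,120,84],[75,160,112],[103,198,139]],"twist":[0,0,0,0,0]}'; python3 - <<'E'
from h import *
import cv2
plan([.481,-.197,.14],6.0)
c=r.capture("wrist"); np.savez("pics/w1.npz",**c)
cv2.imwrite("pics/w1.png",cv2.cvtColor(c["frame"],cv2.COLOR_RGB2BGR))
print(np.round(c["pose"],3).tolist(),c["intrinsics"].tolist())
E
```

```text
time_s: 1.1
tcp_pos: [0.4751, -0.2073, 0.1476]
eef_rot: [68.7, 89.9, 74.8]
contact_force: [0.5, -0.4, -0.0]
gripper_width: 0.0879
t 1.1 tcp [ 0.4751 -0.2073  0.1476] w 0.0879 tool x,y,z in world: [[0.0, 0.002, -1.0], [-0.107, 0.994, 0.001], [0.994, 0.107, 0.001]] j6 -81.9
F [ 0.54 -0.42 -0.01] M [-0.086 -0.167 -0.003]
dp [7.6 9.6 7. ]
twist 0.12
[[-0.105, 0.949, 0.298, 0.393], [0.995, 0.099, 0.033, -0.216], [0.002, 0.3, -0.954, 0.288], [0.0, 0.0, 0.0, 1.0]] [[297.3186396354542, 0.0, 256.7893451816057], [0.0, 297.3186396354542, 189.50638451020808], [0.0, 0.0, 1.0]]
```

View pics/w1.png

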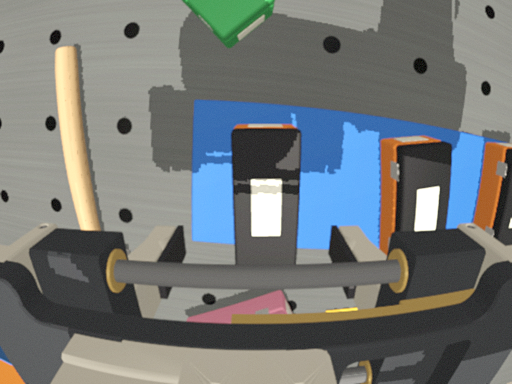

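The wrist view (image right = +y, down = +x) shows the right-hand case between the open fingers. The label corners are at (252,180), (281,179), (282,236) and (252,237), and the lid's near edge runs (232,129)–(300,129).

```bash
cat >> h.py <<'E'
def fe2w(K,P,uv,z):
    x=(np.array(uv)-K[:2,2])/K[0,0]; th=np.hypot(*x); n=x/max(th,1e-9)
    d=P[:3,:3]@np.array([*(n*np.sin(th)),np.cos(th)]); return P[:3,3]+(z-P[2,3])/d[2]*d
E
python3 - <<'E'
from h import *
c=np.load("pics/w1.npz")
p=[fe2w(c["intrinsics"],c["pose"],u,.058)[:2] for u in [(252,180),(281,179),(282,236),(252,237),(232,129),(300,129),(234,200),(298,200),(236,250),(296,250)]]
print(np.round(p,4)); m=np.mean(p[:4],0); print("label",m)
for a in((4,8),(5,9)):
  d=p[a[1]]-p[a[0]]; print(np.degrees(np.arctan2(d[1],d[0])))
n=(p[4]+p[5])/2; print("near edge",n,"centre",n+.063*np.array([np.cos(np.radians(6)),np.sin(np.radians(6))]))
plan([*m,.034],6)
E
```

```text
[[ 0.4572 -0.2127]
 [ 0.454  -0.1896]
 [ 0.5043 -0.182 ]
 [ 0.5078 -0.2076]
 [ 0.418  -0.2322]
 [ 0.4123 -0.1798]
 [ 0.4757 -0.2257]
 [ 0.4703 -0.1732]
 [ 0.5222 -0.2204]
 [ 0.5169 -0.1677]]
label [ 0.48082135 -0.19797128]
6.479538218507407
6.603629529280616
near edge [ 0.41516985 -0.20598116] centre [ 0.47782473 -0.19939587]
t 1.15 tcp [ 0.4757 -0.2033  0.1434] w 0.0877 tool x,y,z in world: [[-0.004, 0.003, -1.0], [-0.107, 0.994, 0.004], [0.994, 0.107, -0.003]] j6 -82.2
F [ 0.3   4.81 -3.73] M [ 0.725 -0.148 -0.026]
dp [109.4   4.3   6. ]
twist 0.16
```

```bash
python3 -m jog '{"fingers":[1,1,1,1,1],"dp":[[10,4,5],[35,4,5],[65,4,5],[95,4,5],[109,4,5]],"twist":[-0.4,-0.4,-0.4,-0.4,-0.4]}'; python3 -m jog '{"fingers":[1,1,0.5,0.5,0.5],"dp":[[2,0,0],[2,0,0],[2,0,0],[2,0,0],[2,0,0]],"twist":[0,0,0,0,0]}' 60;  python3 -c "
from h import *
plan([.4795,-.1985,.032],6.5)"
```

```text
time_s: 1.65
tcp_pos: [0.4781, -0.1987, 0.0317]
eef_rot: [145.2, 89.5, 151.7]
contact_force: [-0.1, -0.7, 0.3]
gripper_width: 0.0877
time_s: 2.15
tcp_pos: [0.4787, -0.1988, 0.0306]
eef_rot: [137.9, 89.6, 144.4]
contact_force: [0.1, 0.1, -0.4]
gripper_width: 0.0693
t 2.15 tcp [ 0.4787 -0.1988  0.0306] w 0.0693 tool x,y,z in world: [[-0.005, 0.004, -1.0], [-0.113, 0.994, 0.004], [0.994, 0.113, -0.005]] j6 -82.2
F [ 0.05  0.12 -0.35] M [-0.001 -0.101  0.008]
dp [-1.4  0.2  0.8]
twist -0.0
```

```bash
python3 -m jog '{"fingers":[0,0,0,0,0],"dp":[[0,0,0],[0,0,0],[0,0,0],[0,0,0],[0,0,0]],"twist":[0,0,0,0,0]}' 60; python3 -m jog '{"fingers":[0,0,0,0,0],"dp":[[-5,0,0],[-25,0,0],[-55,0,0],[-85,0,0],[-110,0,0]],"twist":[0,0,0,0,0]}'; python3 -m jog '{"fingers":[0,0,0,0,0],"dp":[[-12,0,0],[-12,0,0],[-12,0,0],[-12,0,0],[-12,0,0]],"twist":[0,0,0,0,0]}';  python3 -c "
from h import *
plan()"
```

```text
time_s: 2.65
tcp_pos: [0.4791, -0.1988, 0.0312]
eef_rot: [133.7, 89.7, 140.2]
contact_force: [-1.5, 0.5, 5.4]
gripper_width: 0.0557
time_s: 3.15
tcp_pos: [0.4793, -0.1991, 0.1426]
eef_rot: [132.9, 89.7, 139.4]
contact_force: [0.8, 0.4, -2.9]
gripper_width: 0.0559
time_s: 3.65
tcp_pos: [0.4786, -0.1991, 0.1534]
eef_rot: [142.8, 89.6, 149.4]
contact_force: [0.7, 1.3, -3.7]
gripper_width: 0.056
t 3.65 tcp [ 0.4786 -0.1991  0.1534] w 0.056 tool x,y,z in world: [[-0.007, 0.004, -1.0], [-0.113, 0.994, 0.005], [0.994, 0.113, -0.006]] j6 -82.3
F [ 0.72  1.3  -3.71] M [-0.058 -0.01  -0.004]
```

```bash
S='python3 -c "from h import *; plan()"'
python3 -m jog '{"fingers":[0,0,0,0,0],"dp":[[0,0,50],[0,0,100],[0,0,100],[0,0,100],[0,0,100]],"twist":[0,0,0,0,0]}' >/dev/null; eval $S
python3 -m jog '{"fingers":[0,0,0,0,0],"dp":[[0,0,-50],[0,0,-100],[0,0,-100],[0,0,-100],[0,0,-100]],"twist":[0,0,0,0,0]}' >/dev/null; eval $S
python3 -m jog '{"fingers":[0,0,0,0,0],"dp":[[0,0,50],[0,0,100],[0,0,100],[0,0,100],[0,0,100]],"twist":[0,0,0,0,0]}' >/dev/null; eval $S
python3 -m jog '{"fingers":[0,0,0,0,0],"dp":[[0,0,-50],[0,0,-100],[0,0,-100],[0,0,-100],[0,0,-100]],"twist":[0,0,0,0,0]}' ; eval $S
```

```text
t 4.15 tcp [ 0.5768 -0.1877  0.1516] w 0.0558 tool x,y,z in world: [[-0.009, 0.004, -1.0], [-0.113, 0.994, 0.005], [0.994, 0.113, -0.009]] j6 -83.6
F [-1.    0.13 -3.17] M [-0.019  0.025  0.027]
t 4.65 tcp [ 0.4777 -0.1992  0.1533] w 0.0557 tool x,y,z in world: [[-0.007, 0.004, -1.0], [-0.113, 0.994, 0.005], [0.994, 0.113, -0.007]] j6 -82.3
F [ 0.62  0.75 -3.65] M [ 0.002 -0.114 -0.047]
t 5.15 tcp [ 0.5767 -0.1878  0.1519] w 0.0557 tool x,y,z in world: [[-0.009, 0.004, -1.0], [-0.113, 0.994, 0.005], [0.994, 0.113, -0.008]] j6 -83.6
F [ 0.52  0.14 -3.58] M [-0.033 -0.001 -0.009]
time_s: 5.65
tcp_pos: [0.4778, -0.1993, 0.1536]
eef_rot: [142.8, 89.6, 149.3]
contact_force: [0.9, -0.2, -2.6]
gripper_width: 0.0557
t 5.65 tcp [ 0.4778 -0.1993  0.1536] w 0.0557 tool x,y,z in world: [[-0.007, 0.004, -1.0], [-0.113, 0.994, 0.005], [0.994, 0.113, -0.006]] j6 -82.3
F [ 0.93 -0.16 -2.64] M [-0.011 -0.09   0.069]
```

Forward and backward readings differ by about 0.11 N·m. That could be the ball or residual motion, so I'll sample the settled moment over time.

```bash
cat > ser.py <<'E'
from h import *
L=[]
for i in range(8):
    s=r.get_state(); L.append([s["moment"][1],s["contact_force"][2],s["qd"][1]]); r.capture("top")
L=np.array(L); print("t",round(s["time_s"],2),"My",np.round(L[:,0],3),"mean",L[:,0].mean().round(3),"Fz",L[:,1].mean().round(2))
E
python3 -m jog '{"fingers":[0,0,0,0,0],"dp":[[0,0,50],[0,0,100],[0,0,100],[0,0,100],[0,0,100]],"twist":[0,0,0,0,0]}' >/dev/null; python3 ser.py
python3 -m jog '{"fingers":[0,0,0,0,0],"dp":[[0,0,-50],[0,0,-100],[0,0,-100],[0,0,-100],[0,0,-100]],"twist":[0,0,0,0,0]}' >/dev/null; python3 ser.py; python3 ser.py
```

```text
t 6.5 My [ 0.028  0.028 -0.026 -0.011 -0.04  -0.066 -0.068  0.007] mean -0.019 Fz -3.18
t 7.4 My [-0.142 -0.059 -0.081 -0.06  -0.034 -0.004 -0.031 -0.006] mean -0.052 Fz -3.09
t 7.8 My [-0.002  0.007 -0.014 -0.022  0.002 -0.026 -0.009 -0.04 ] mean -0.013 Fz -3.37
```

Ambiguous so far, and the weight (~0.33 kg) is below the minimum with a ball (0.37 kg). I'll stand this one back and compare with the middle case.

```bash
python3 -c "
from h import *
plan([.479,-.199,.0315])"; python3 -m jog '{"fingers":[0,0,0,0,0],"dp":[[30,0,1],[65,0,1],[95,0,1],[110,0,1],[115,0,1]],"twist":[0,0,0,0,0]}'; python3 -c "
from h import *
plan([.479,-.199,.0315])"
```

```text
t 7.85 tcp [ 0.4776 -0.1993  0.154 ] w 0.0555 tool x,y,z in world: [[-0.006, 0.004, -1.0], [-0.113, 0.994, 0.005], [0.994, 0.113, -0.005]] j6 -82.3
F [-0.77 -0.53 -4.41] M [-0.055 -0.01   0.011]
dp [122.5  -0.4   2.1]
time_s: 8.35
tcp_pos: [0.4768, -0.1987, 0.0372]
eef_rot: [149.7, 89.4, 156.1]
contact_force: [-0.0, 0.7, -2.5]
gripper_width: 0.0555
t 8.35 tcp [ 0.4768 -0.1987  0.0372] w 0.0555 tool x,y,z in world: [[-0.009, 0.004, -1.0], [-0.113, 0.994, 0.005], [0.994, 0.113, -0.009]] j6 -82.3
F [-0.03  0.71 -2.52] M [-0.034  0.009  0.036]
dp [ 5.7 -0.6  2.2]
```

```bash
python3 -m jog '{"fingers":[0,0,0,0,0],"dp":[[2,0,1],[4,0,1],[6,0,1],[6,0,1],[6,0,1]],"twist":[0,0,0,0,0]}'; python3 -m jog '{"fingers":[1,1,1,1,1],"dp":[[0,0,0],[0,0,0],[0,0,0],[0,0,0],[0,0,0]],"twist":[0,0,0,0,0]}';python3 -m jog '{"fingers":[1,1,1,1,1],"dp":[[-10,0,0],[-40,0,0],[-80,0,0],[-110,0,0],[-115,0,0]],"twist":[0,0,0,0,0]}' ; python3 -c "
from h import *
plan([.4716,-.0464,.13],12.8)"
```

```text
time_s: 8.85
tcp_pos: [0.478, -0.1986, 0.0318]
eef_rot: [147.3, 89.5, 153.8]
contact_force: [0.0, 0.3, -3.1]
gripper_width: 0.0552
time_s: 9.35
tcp_pos: [0.4781, -0.1986, 0.0319]
eef_rot: [147.1, 89.5, 153.5]
contact_force: [-0.4, 0.0, 0.9]
gripper_width: 0.0864
time_s: 9.85
tcp_pos: [0.4813, -0.1995, 0.1516]
eef_rot: [100.2, 89.8, 106.7]
contact_force: [-0.0, 0.4, 0.0]
gripper_width: 0.088
t 9.85 tcp [ 0.4813 -0.1995  0.1516] w 0.088 tool x,y,z in world: [[-0.001, 0.003, -1.0], [-0.114, 0.994, 0.003], [0.994, 0.114, -0.001]] j6 -82.3
F [-0.03  0.45  0.04] M [-0.02  -0.07  -0.001]
dp [ 22.1 153.1   7.7]
twist -6.28
```

```bash
python3 -m jog '{"fingers":[1,1,1,1,1],"dp":[[0,45,2],[0,90,4],[5,130,6],[12,153,8],[17,153,8]],"twist":[-1.5,-3,-5,-6.3,-6.3]}'; python3 - <<'E'
from h import *
import cv2
plan([.4716,-.0464,.032],12.8)
c=r.capture("wrist"); np.savez("pics/w2.npz",**c)
cv2.imwrite("pics/w2.png",cv2.cvtColor(c["frame"],cv2.COLOR_RGB2BGR))
E
```

```text
time_s: 10.35
tcp_pos: [0.4717, -0.0443, 0.1352]
eef_rot: [81.1, 89.8, 94.1]
contact_force: [0.6, -0.9, -0.1]
gripper_width: 0.0876
t 10.35 tcp [ 0.4717 -0.0443  0.1352] w 0.0876 tool x,y,z in world: [[-0.0, 0.003, -1.0], [-0.225, 0.974, 0.003], [0.974, 0.225, 0.001]] j6 -95.2
F [ 0.57 -0.88 -0.14] M [-0.011 -0.033 -0.002]
dp [103.2  -2.3  -0.6]
twist 0.23
```

View pics/w2.png

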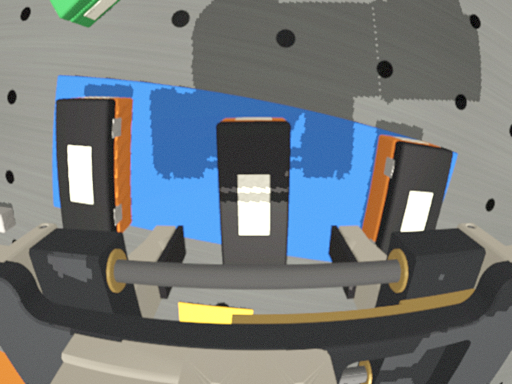

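The right case is standing upright again. The middle case is between the fingers: label (238,174), (270,174), (270,235), (239,235), and lid near edge (218,123)–(291,122).

```bash
python3 - <<'E'
from h import *
c=np.load("pics/w2.npz")
p=[fe2w(c["intrinsics"],c["pose"],u,.058)[:2] for u in [(238,174),(270,174),(270,235),(239,235),(218,123),(291,122),(222,250),(287,250)]]
m=np.mean(p[:4],0); print("label",m)
for a in((4,6),(5,7)):
  d=p[a[1]]-p[a[0]]; print(np.degrees(np.arctan2(d[1],d[0])))
n=(p[4]+p[5])/2; print("centre",n+.063*np.array([np.cos(np.radians(13)),np.sin(np.radians(13))]))
plan([m[0],m[1],.031],13)
E
```

```text
label [ 0.47105096 -0.04590939]
12.537352396809212
13.035974016930032
centre [ 0.46947372 -0.04586709]
t 10.4 tcp [ 0.4712 -0.0454  0.1343] w 0.0875 tool x,y,z in world: [[-0.002, 0.003, -1.0], [-0.224, 0.975, 0.003], [0.975, 0.224, -0.001]] j6 -95.1
F [ 0.92  0.62 -1.91] M [-0.078  0.087 -0.027]
dp [103.3  -0.8  -0.2]
twist -0.04
```

```bash
python3 -m jog '{"fingers":[1,1,1,1,1],"dp":[[25,-1,0],[55,-1,0],[85,-1,0],[103,-1,0],[103,-1,0]],"twist":[0,0,0,0,0]}'; python3 -m jog '{"fingers":[0,0,0,0,0],"dp":[[0,0,0],[0,0,0],[0,0,0],[0,0,0],[0,0,0]],"twist":[0,0,0,0,0]}' 60;python3 -m jog '{"fingers":[0,0,0,0,0],"dp":[[0,0,0],[-15,0,0],[-50,0,0],[-90,0,0],[-120,0,0]],"twist":[0,0,0,0,0]}'; python3 ser.py
python3 -m jog '{"fingers":[0,0,0,0,0],"dp":[[0,0,50],[0,0,100],[0,0,100],[0,0,100],[0,0,100]],"twist":[0,0,0,0,0]}'; python3 ser.py
python3 -m jog '{"fingers":[0,0,0,0,0],"dp":[[0,0,-50],[0,0,-100],[0,0,-100],[0,0,-100],[0,0,-100]],"twist":[0,0,0,0,0]}'; python3 ser.py
```

```text
time_s: 10.9
tcp_pos: [0.4694, -0.0474, 0.0292]
eef_rot: [155.6, 89.6, 168.5]
contact_force: [-1.7, -0.9, 0.1]
gripper_width: 0.0878
time_s: 11.4
tcp_pos: [0.4699, -0.0472, 0.0299]
eef_rot: [149.4, 89.7, 162.3]
contact_force: [-0.7, 0.2, 4.1]
gripper_width: 0.0555
time_s: 11.9
tcp_pos: [0.4704, -0.0474, 0.1518]
eef_rot: [145.2, 89.7, 158.1]
contact_force: [0.7, 0.6, -3.3]
gripper_width: 0.0559
t 12.25 My [-0.279 -0.738 -0.178  0.078  0.102  0.005  0.046 -0.028] mean -0.124 Fz -2.76
time_s: 12.8
tcp_pos: [0.5657, -0.0256, 0.1463]
eef_rot: [164.1, 89.3, 176.9]
contact_force: [0.1, 0.5, -2.5]
gripper_width: 0.056
t 13.15 My [-0.017  0.023 -0.026 -0.047 -0.045  0.042 -0.068  0.006] mean -0.016 Fz -2.93
time_s: 13.7
tcp_pos: [0.4704, -0.0474, 0.1495]
eef_rot: [149.7, 89.7, 162.6]
contact_force: [0.4, -0.7, -2.8]
gripper_width: 0.0558
t 14.05 My [-0.118 -0.052 -0.042 -0.068 -0.012 -0.018 -0.022 -0.064] mean -0.05 Fz -3.43
```

The middle case gives the same pattern as the right one (-0.016 / -0.050 against -0.019 / -0.052), so that signature is arm dynamics. I'll stand it back and test the left case.

```bash
python3 -c "
from h import *
plan([.470,-.0473,.0305])"; python3 -m jog '{"fingers":[0,0,0,0,0],"dp":[[30,0,0],[65,0,0],[95,0,0],[108,0,0],[113,0,0]],"twist":[0,0,0,0,0]}'; python3 -c "
from h import *
plan([.470,-.0473,.0303])"
```

```text
t 14.1 tcp [ 0.4696 -0.0476  0.1486] w 0.0561 tool x,y,z in world: [[-0.008, 0.001, -1.0], [-0.223, 0.975, 0.003], [0.975, 0.223, -0.008]] j6 -95.0
F [-0.1  -0.24 -4.06] M [-0.033 -0.03  -0.   ]
dp [ 1.181e+02 -1.000e-01  1.400e+00]
time_s: 14.6
tcp_pos: [0.4678, -0.0478, 0.034]
eef_rot: [165.7, 89.4, 178.6]
contact_force: [-0.2, -0.8, -3.1]
gripper_width: 0.0556
t 14.6 tcp [ 0.4678 -0.0478  0.034 ] w 0.0556 tool x,y,z in world: [[-0.011, 0.0, -1.0], [-0.223, 0.975, 0.003], [0.975, 0.223, -0.011]] j6 -94.9
F [-0.2  -0.83 -3.1 ] M [-0.04  -0.003 -0.013]
dp [ 3.6 -0.1  2.3]
```

```bash
python3 -m jog '{"fingers":[0,0,0,0,0],"dp":[[2,0,2],[4,0,2],[4,0,2],[4,0,2],[4,0,2]],"twist":[0,0,0,0,0]}'; python3 -m jog '{"fingers":[1,1,1,1,1],"dp":[[0,0,0],[0,0,0],[0,0,0],[0,0,0],[0,0,0]],"twist":[0,0,0,0,0]}';python3 -m jog '{"fingers":[1,1,1,1,1],"dp":[[-10,0,0],[-40,0,0],[-80,0,0],[-110,0,0],[-115,0,0]],"twist":[0,0,0,0,0]}' ; python3 -c "
from h import *
plan([.455,.0955,.135],7.8)"
```

```text
time_s: 15.1
tcp_pos: [0.47, -0.0472, 0.0305]
eef_rot: [163.8, 89.4, 176.7]
contact_force: [0.6, -0.2, -3.0]
gripper_width: 0.0557
time_s: 15.6
tcp_pos: [0.4701, -0.0472, 0.0305]
eef_rot: [163.8, 89.4, 176.6]
contact_force: [0.1, 0.9, -0.3]
gripper_width: 0.0859
time_s: 16.1
tcp_pos: [0.4734, -0.0469, 0.1501]
eef_rot: [134.3, 89.8, 147.2]
contact_force: [0.0, 0.0, -0.1]
gripper_width: 0.0876
t 16.1 tcp [ 0.4734 -0.0469  0.1501] w 0.0876 tool x,y,z in world: [[-0.003, 0.002, -1.0], [-0.223, 0.975, 0.003], [0.975, 0.223, -0.002]] j6 -95.0
F [ 0.02  0.05 -0.05] M [ 0.006 -0.056 -0.033]
dp [ 15.4 142.9  13.9]
twist 5.11
```

```bash
python3 -m jog '{"fingers":[1,1,1,1,1],"dp":[[0,40,4],[0,85,8],[5,125,12],[10,143,14],[12,143,14]],"twist":[1.2,2.5,4,5.1,5.1]}'; python3 - <<'E'
from h import *
import cv2
plan([.455,.0955,.031],7.8)
c=r.capture("wrist"); np.savez("pics/w3.npz",**c)
cv2.imwrite("pics/w3.png",cv2.cvtColor(c["frame"],cv2.COLOR_RGB2BGR))
E
```

```text
time_s: 16.6
tcp_pos: [0.4547, 0.0975, 0.1383]
eef_rot: [140.1, 89.8, 148.1]
contact_force: [-0.3, -0.5, -0.6]
gripper_width: 0.0878
t 16.6 tcp [0.4547 0.0975 0.1383] w 0.0878 tool x,y,z in world: [[-0.003, 0.002, -1.0], [-0.138, 0.99, 0.002], [0.99, 0.138, -0.003]] j6 -118.2
F [-0.27 -0.49 -0.64] M [-0.066 -0.008 -0.002]
dp [107.3  -2.3   0.3]
twist 0.14
```

View pics/w3.png

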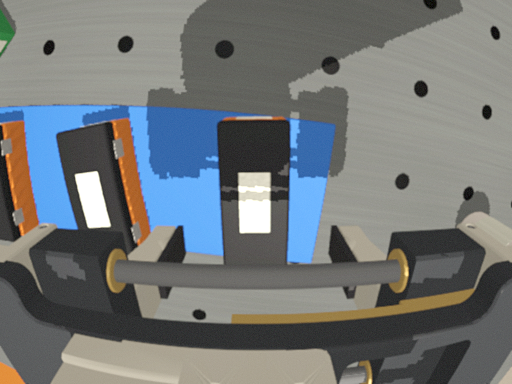

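The other two cases stand upright. The left case is between the fingers: label (238,173), (270,173), (271,233), (239,233), and lid near edge (219,123)–(290,122).

```bash
python3 - <<'E'
from h import *
c=np.load("pics/w3.npz")
p=[fe2w(c["intrinsics"],c["pose"],u,.058)[:2] for u in [(238,173),(270,173),(271,233),(239,233),(219,123),(290,122),(222.5,250),(288,250)]]
m=np.mean(p[:4],0); print("label",m)
for a in((4,6),(5,7)):
  d=p[a[1]]-p[a[0]]; print(np.degrees(np.arctan2(d[1],d[0])))
n=(p[4]+p[5])/2; print("centre",n+.063*np.array([np.cos(np.radians(8)),np.sin(np.radians(8))]))
plan([m[0],m[1],.031],8)
E
```

```text
label [0.45341735 0.09595943]
7.294473431071295
8.787588103986604
centre [0.45229453 0.09609487]
t 16.65 tcp [0.4545 0.0964 0.138 ] w 0.0877 tool x,y,z in world: [[-0.004, 0.001, -1.0], [-0.138, 0.99, 0.002], [0.99, 0.138, -0.004]] j6 -118.1
F [-0.35 -0.84  0.26] M [-0.084  0.031  0.038]
dp [107.   -0.5  -0.8]
twist -0.06
```

```bash
python3 -m jog '{"fingers":[1,1,1,1,1],"dp":[[25,0,-1],[55,0,-1],[85,0,-1],[107,0,-1],[107,0,-1]],"twist":[0,0,0,0,0]}'; python3 -m jog '{"fingers":[0,0,0,0,0],"dp":[[0,0,0],[0,0,0],[0,0,0],[0,0,0],[0,0,0]],"twist":[0,0,0,0,0]}' 60;python3 -m jog '{"fingers":[0,0,0,0,0],"dp":[[0,0,0],[-15,0,0],[-50,0,0],[-90,0,0],[-120,0,0]],"twist":[0,0,0,0,0]}'; python3 ser.py
python3 -m jog '{"fingers":[0,0,0,0,0],"dp":[[0,0,50],[0,0,100],[0,0,100],[0,0,100],[0,0,100]],"twist":[0,0,0,0,0]}'; python3 ser.py
python3 -m jog '{"fingers":[0,0,0,0,0],"dp":[[0,0,-50],[0,0,-100],[0,0,-100],[0,0,-100],[0,0,-100]],"twist":[0,0,0,0,0]}'; python3 ser.py;python3 ser.py
```

```text
time_s: 17.15
tcp_pos: [0.4513, 0.0944, 0.0287]
eef_rot: [-176.7, 89.5, -168.8]
contact_force: [-0.6, 0.1, 0.7]
gripper_width: 0.0873
time_s: 17.65
tcp_pos: [0.4518, 0.0948, 0.0295]
eef_rot: [177.6, 89.6, -174.5]
contact_force: [-1.0, 0.7, 5.5]
gripper_width: 0.0556
time_s: 18.15
tcp_pos: [0.4524, 0.0947, 0.1512]
eef_rot: [176.4, 89.6, -175.8]
contact_force: [1.0, 1.4, -5.5]
gripper_width: 0.0559
t 18.5 My [-0.256 -0.678 -0.141  0.06   0.113  0.072  0.037 -0.016] mean -0.101 Fz -4.07
time_s: 19.05
tcp_pos: [0.5495, 0.1074, 0.1456]
eef_rot: [-172.3, 89.2, -164.5]
contact_force: [-0.8, -1.3, -5.6]
gripper_width: 0.0556
t 19.4 My [-0.245 -0.013  0.044 -0.029  0.048  0.033 -0.008  0.083] mean -0.011 Fz -4.46
time_s: 19.95
tcp_pos: [0.4524, 0.0949, 0.1491]
eef_rot: [178.4, 89.6, -173.7]
contact_force: [0.7, 1.0, -4.5]
gripper_width: 0.0558
t 20.3 My [-0.413 -0.169 -0.095 -0.12  -0.181 -0.135 -0.142 -0.082] mean -0.167 Fz -3.88
t 20.7 My [-0.147 -0.128 -0.116 -0.099 -0.127 -0.066 -0.109 -0.044] mean -0.104 Fz -4.34
```

The left case shows a persistent, slowly decaying offset after the back stroke, unlike the others. I'll repeat once to confirm.

```bash
python3 -m jog '{"fingers":[0,0,0,0,0],"dp":[[0,0,50],[0,0,100],[0,0,100],[0,0,100],[0,0,100]],"twist":[0,0,0,0,0]}' >/dev/null; python3 ser.py
python3 -m jog '{"fingers":[0,0,0,0,0],"dp":[[0,0,-50],[0,0,-100],[0,0,-100],[0,0,-100],[0,0,-100]],"twist":[0,0,0,0,0]}'>/dev/null; python3 ser.py
python3 -m jog '{"fingers":[0,0,0,0,0],"dp":[[0,0,50],[0,0,100],[0,0,100],[0,0,100],[0,0,100]],"twist":[0,0,0,0,0]}' >/dev/null; python3 ser.py; python3 -c "
from h import *
plan([.672,-.0514,.183],8)"
```

```text
t 21.6 My [ 0.041  0.113  0.055  0.035  0.015 -0.    -0.011  0.037] mean 0.036 Fz -4.38
t 22.5 My [-0.105 -0.066 -0.073 -0.05  -0.069 -0.045 -0.107 -0.119] mean -0.079 Fz -4.54
t 23.4 My [0.031 0.091 0.017 0.053 0.002 0.054 0.033 0.009] mean 0.036 Fz -4.33
t 23.45 tcp [0.5504 0.1082 0.148 ] w 0.0558 tool x,y,z in world: [[-0.009, -0.001, -1.0], [-0.138, 0.99, -0.0], [0.99, 0.138, -0.009]] j6 -113.0
F [ 0.1   0.1  -3.95] M [ 0.003 -0.031 -0.005]
dp [ -35.8 -174.8   98.2]
twist -0.1
```

The left case rattles: about +0.036 after each forward stroke, and -0.08 to -0.13 after each back stroke, with the offset lasting. Now I'll carry it smoothly to the pad.

```bash
python3 -m jog '{"fingers":[0,0,0,0,0],"dp":[[-4,-14,8],[-10,-40,22],[-16,-72,40],[-22,-104,58],[-26,-132,74]],"twist":[0,0,0,0,0]}'; python3 -m jog '{"fingers":[0,0,0,0,0],"dp":[[-1,-18,10],[-2,-30,18],[-2,-36,21],[-2,-38,22],[-2,-38,22]],"twist":[0,0,0,0,0]}'; python3 -c "
from h import *
plan([.6715,-.052,.175],8)"
```

```text
time_s: 23.95
tcp_pos: [0.6434, -0.0143, 0.1742]
eef_rot: [-176.5, 89.6, -168.6]
contact_force: [0.2, 0.5, -3.2]
gripper_width: 0.0556
time_s: 24.45
tcp_pos: [0.67, -0.0485, 0.1758]
eef_rot: [-178.3, 89.5, -170.4]
contact_force: [0.4, 1.5, -4.1]
gripper_width: 0.056
t 24.45 tcp [ 0.67   -0.0485  0.1758] w 0.056 tool x,y,z in world: [[-0.008, -0.001, -1.0], [-0.138, 0.99, -0.0], [0.99, 0.138, -0.008]] j6 -94.5
F [ 0.39  1.5  -4.1 ] M [0.041 0.032 0.016]
dp [ 0.8 -3.6  1. ]
twist -0.08
```

```bash
python3 -m jog '{"fingers":[0,0,0,0,0],"dp":[[0,-2,0],[0,-3,1],[0,-3,1],[0,-3,1],[0,-3,1]],"twist":[0,0,0,0,0]}'; python3 -m jog '{"fingers":[0,0,0,0,0],"dp":[[0,0,0],[0,0,0],[0,0,0],[0,0,0],[0,0,0]],"twist":[0,0,0,0,0]}'; python3 - <<'E'
from h import *
import cv2
plan([.6715,-.052,.175],8)
print(np.round(r.get_state()["qd"],2))
a=r.capture("scene")["frame"][90:300,90:350]; b=r.capture("top")["frame"][60:290,80:440]
for n,f in(("s9",a),("t9",b)): cv2.imwrite(f"pics/{n}.png",cv2.cvtColor(cv2.resize(f,None,fx=2.2,fy=2.2,interpolation=cv2.INTER_CUBIC),cv2.COLOR_RGB2BGR))
E
```

```text
time_s: 24.95
tcp_pos: [0.6714, -0.0511, 0.1759]
eef_rot: [-178.6, 89.5, -170.7]
contact_force: [-0.6, 0.9, -4.8]
gripper_width: 0.0557
time_s: 25.45
tcp_pos: [0.6713, -0.0512, 0.1758]
eef_rot: [-178.2, 89.5, -170.3]
contact_force: [-0.6, 0.1, -4.6]
gripper_width: 0.0559
t 25.45 tcp [ 0.6713 -0.0512  0.1758] w 0.0559 tool x,y,z in world: [[-0.008, -0.001, -1.0], [-0.138, 0.99, -0.0], [0.99, 0.138, -0.008]] j6 -94.2
F [-0.6   0.07 -4.6 ] M [-0.    -0.008 -0.014]
dp [ 0.8 -0.8  0.1]
twist -0.07
[-0.04 -0.01  0.09  0.01  0.07 -0.  ]
```

View pics/s9.png

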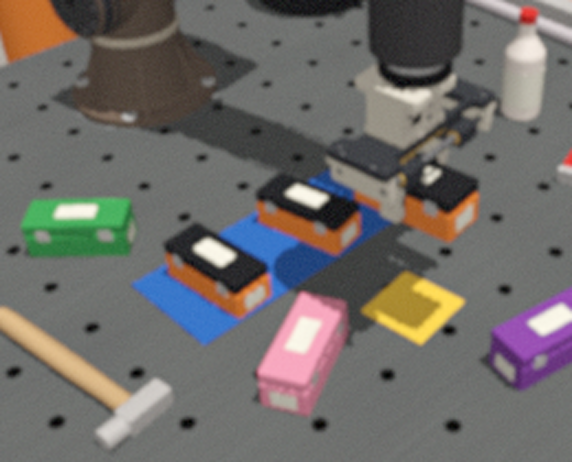

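View pics/t9.png

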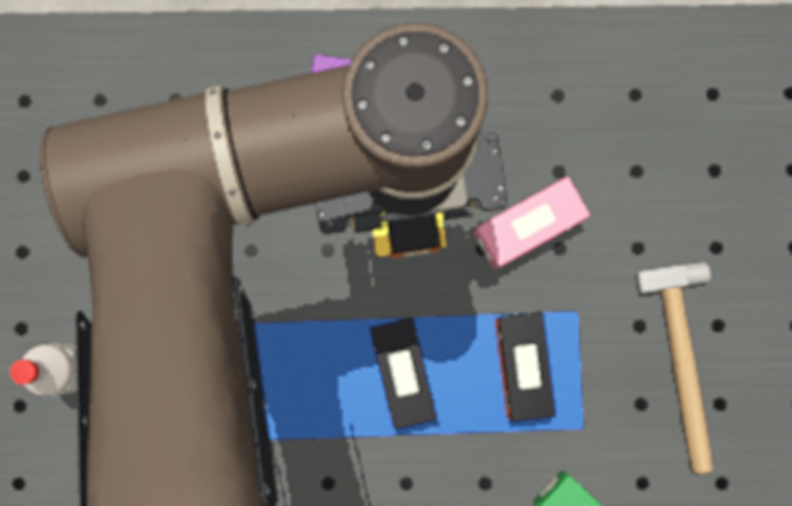

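The scene crop shows the held case level, above the pad at about (440,200). The middle case at (310,215) and the right case at (218,270) stand upright on the mat, and in the top crop they are at (403,372) and (525,366). The bystanders in view are undisturbed, and the arm is still. Handing in.

```bash
python3 -c "
from h import *
print(r.close_job()); plan()"
```

```text
the job is handed in; nothing more can be done
None
the job is handed in; nothing more can be done
```

The left case rattles. I finished holding it level and still above the middle of the yellow pad, and handed the job in at about 25.5 s.

- **Test:** I lifted each case clear of the mat, shook it end to end and compared the moment on the gripper. The tool only allows a turn about its own axis, so I shook them instead of tipping them.
- **Silent cases:** The right and middle cases gave near-identical traces that died out within about 0.3 s, averaging about -0.02 N·m after forward strokes and -0.05 after back strokes.
- **Rattling case:** The left one kept a lasting offset, averaging about +0.04 N·m after the last two forward strokes and -0.08 to -0.17 after the back ones. Its first forward stroke averaged -0.01 because of one transient reading.
- **Ambiguous first reading:** The first quick readings on the right case (about 0.11 N·m between strokes) looked like a rattle. Sampling over time and comparing with the middle case showed this was arm motion.
- **Final pose:** The TCP was at (0.671, -0.051, 0.176), against a measured pad centre of (0.672, -0.051). That puts the underside of the case about 147 mm above the pad, reading "about 15 cm" as measured to the underside. The tool was within 0.5° of vertical and the joints were still, with a 60 N grip.
- **Last pictures:** The silent cases stand upright on the mat, and the bottle, hammer and look-alikes looked untouched. The arm hid the magnet in one view and only its edge showed in the other. The arm never went near it.

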